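# Clip the sprung cap into the coffee grinder

### The job

Close the coffee grinder with its cap: pinch the cap's two tabs together, feel its two keys into the notches in the grinder's steel rim, press it down against the rubber seal and let the tabs spring out under the rim so that the cap stays locked, level and down. Press gently, never force it, and leave the other things on the worktop where they are.

Things in the scene. Friction and masses are not known exactly. Their poses are not given: they have to be found in the camera images.
- grinder: White round coffee grinder, 112 mm across the foot, 110 mm high, held fast to the worktop by a suction foot. Origin: centre of its underside, z up; black outlet and push switch on its -x side. Its open mouth is on top, rimmed by a notched steel ring; under the ring the hollow widens to 86 mm diameter and is 28 mm deep.
- mouth (a point): Centre of the grinder's mouth, level with the steel ring's top, 110 mm above the worktop; axes as the grinder's. The ring is 92 mm outside diameter, 8 mm thick (top to underside), with an opening of 68 mm diameter. Two notches on facing sides, each 10 mm wide, run down right through the ring and widen the opening to 79 mm there.
- notch_zero (a point): Where the notch on the grinder's +x side would be with the ring at zero: on the ring's top, 37 mm from the axis; the other half a turn round. The ring is the grind setting: very stiff, it does not turn in this job, but was left 0.1 to 0.9 rad counterclockwise (seen from above) of zero, differently each time. This angle is not measured (this point does not turn with the ring): feel for it.
- seal_top (a point): Centre of the top of the black rubber seal ring on the grinder's rim, as found: 81 to 89 mm diameter, 3 mm above the steel. It is sprung: 3 N starts it moving, 9 N brings it flush; then the steel is hard.
- cap: Grey cap, about 0.11 kg, standing on its plug on the worktop. Origin: centre of the plug's underside, z up. Plug 65 mm diameter, its lowest 7 mm tapered to 55 mm. Two black upright tabs on top at +y and -y, each 26 mm wide (along x), 6 mm thick, from z = 25 to 52 mm; outer faces 52 mm apart, 42 mm when pinched. Each tab moves a tongue (see tongue_a), the keys are on +x and -x (see key).
- key (a point): Underside of the cap's key on +x, 35 mm from the axis, at z = 8 mm; the same on -x. Keys are 7.5 mm wide, reach 37.8 mm from the axis and run up to the flange. They pass the steel ring only in its notches (either way round); elsewhere they land on it with the cap's origin 8 mm below the ring's top.
- flange (a point): Centre of the cap's flange top, z = 24 mm. Flange 87 mm diameter, 4 mm thick; seated on the steel ring it puts the cap's origin 20 mm below the ring's top. Round the tabs it is free for the fingertips: rest them on it to hold the cap down against the seal while the tabs are let go; held by the tabs alone the cap may jump up.
- tongue_a (a point): Middle of the +y tongue's root in the plug, 32.5 mm from the axis, z = 8.5 mm; another at -y. 14 mm wide, z = 6 to 11 mm, tip 37.5 mm from the axis, drawn back to 32.5 mm when pinched; unpinched it does not pass the ring. It can come out under the ring only while the flange is under 1 mm above the steel; let go, the seal then lifts the cap about 1 mm till the tongues catch: locked.
- tab_a (a joint): Inward travel of the cap's +y tab, m: 0 = sprung out, 0.005 = pinched to its stop. Spring 3 N when out, 6 N at the stop.
- tab_b (a joint): Inward travel of the cap's -y tab, same values.
- spice_jar: Bystander: spice jar with black lid, 41 mm diameter, 105 mm tall; origin at centre of underside.
- salt_shaker: Bystander: salt shaker, 44 mm diameter, 90 mm tall; origin at centre of underside.
- teaspoon: Bystander: steel teaspoon lying flat, 138 x 28 x 12 mm, along its own x; origin at centre of underside.
- tea_light: Bystander: tea light, 38 mm diameter, 16 mm high; origin at centre of underside.

How it is judged:
By the outcome, as a careful person would: the job done as asked, in the order asked, and still so for the second after the job is handed in, with the robot touching nothing.
It also fails if it takes over 64 s, if anything falls off the work surface, if the arm or the gripper's body presses on something with over 40 N, if the wrist force passes 120 N, or if a joint passes its speed limit or range.

### The arm

A 6-joint arm with a two-finger parallel gripper is mounted at the origin on a cart in front of the work surface, level with it; the furniture and walls round the work are solid. World frame = base frame: x ahead of the robot, y to its left, z up, the work surface at z = 0. Lengths are in m, angles in rad, forces in N, time in s.
With the tool pointing down it reaches from about 0.375 to 0.975 m from the base axis. Payload 3.8 kg.
Tool frame: the origin (TCP) lies midway between the tips of the shut fingers; the grasp point (between the pads) lies 19 mm behind it; z points along the fingers, y is the line along which they close (so a half turn about z gives the same grasp; the last joint's range is limited). The gripper opens to 85 mm and grips with 20 to 120 N. Pads are 22 mm wide; open, the fingers measure 114 mm over their backs; the gripper's body (76 mm by 85 mm) begins 54 mm behind the grasp point. The pads swing forward as they close: fully open they stand 13 mm farther back than shut.
Start: joints at [1.156, 0.264, 1.604, -0, 1.274, -0.037], TCP at [0.249, 0.627, 0.231] pointing down, gripper open.
Joint ranges: [-2.63, 2.63], [-0.94, 2.18], [0.31, 2.57], [-1.31, 4.45], [0, 2.66], [-2.55, 2.55]. Speed limits (rad/s): [2.57, 2.57, 3.14, 3.14, 3.14, 3.14].

### API

Orientations are given as a rotation vector (axis times angle).
In Python, from workcell import status, read_camera, workorder, masks_of gives the robot as it stands.
- The arm moves only by the tool drive_tool, never from a script. Its argument "rows" is a list of rows, each a list of 7 numbers: the turn, a rotation vector about the tool's x, y, z in degrees, then the shift along the tool's x, y, z in m, then the opening, from 0 (shut) to 1 (fully open). In form: [[ax, ay, az, tx, ty, tz, claw], ...]. A call has 1 to 8 rows; each row shifts and turns the commanded pose from where the row before left it, along the tool's axes as they then stand; what a row does not reach is not made up. A row lasts 1/12 s, in which the tool goes at most 41.7 mm and 7.16 degrees, less where a joint would pass 70% of its speed; a pose out of reach is approached as far as the arm can. A call is refused whole if a number of a shift passes 0.0417 or a number of a turn 7.16, either way. A call with a gripper value outside its range is refused whole. The fingers move at their own pace and stop on an object; "force" is the grip in N (left out, the last holds). Time passes only in rows, so rows that do not move let the fingers close. It gives the time, the measured TCP pose, the force, the opening and the grip force at its end, in the units of the state.
- status.read_state(): the state, without advancing time (a new reading comes with each control period).
- read_camera(name): name is "side" or "top" or "wrist"; returns a dict with "color" (420x560x3 uint8, red, green, blue), "intrinsics" (3x3 intrinsics, pixels), "world_from_camera" (4x4, takes a point from camera to world coordinates); the wrist camera has in their place "mount" (4x4, takes a point from camera to tool coordinates, whose origin is the TCP and whose axes are the flange's). Camera axes: x right, y up, looking along -z (the intrinsics and any distortion apply to the point x, -y, -z); pixel columns grow to the right and rows downward; lengths in m; the calibration is good to about 2 mm. A picture is of the moment at which its call begins: read the wrist's pose just before it. There is no depth.
- workorder.finish_job(): hands the job in; it is judged then, once.
Trained networks look in a picture, given as the dict that the camera call returned (one of the last four; its "shot" number tells which), for a name from the list of things; names that differ only in an ending like _2 or _b are one class to them, and where a whole thing is asked for, a point or a joint stands for the part that bears it (a point fixed in the world has none). Each returns a list of dicts, best first, with "score" (0 to 1); they miss things now and then, are a little off and sometimes report something else, mostly with a low value. They report only what shows in the picture. A call takes as long as a camera call.
- masks_of(picture, name): "mask" (420x560 bool, what is visible of it) and "bbox" ([left, top, right, bottom] in pixels, round what is visible of it).
The state is a dict: "time": time; "q": joint angles; "joint_vel": joint speeds; "joint_torque": joint torques, N m; "tool_pos": TCP position; "tcp_rot": TCP orientation; "wrist_force": force on the tool from outside, world axes, zero at the start; "torque": the same for the moment, N m; "width": opening from 0.0 (shut) to 1.0 (fully open); "grip_force": force on a finger pad.
Only numpy, scipy, OpenCV 4.12 (cv2) and the standard library are available. Lean on these libraries where they do the work, as an engineer would, in place of code of your own. Each camera call takes 0.05 s, during which the arm holds its last target. There are 200 camera calls.

## Working session

There is one attempt and no reset: what is moved stays moved. The work goes in short steps, Python scripts to look and compute and a tool call to move; the robot and the scene stay as the last step left them, time stands still between calls to the robot, and variables do not carry over. Pictures are saved under pics/ and viewed, at most 10 in all, crops included, and the job is handed in when it is done.

Besides the shell and the picture viewer there is one more tool, called after "Request:" as name([rows], argument=value, ...), one row to a line, values as JSON. drive_tool: Moves the arm, as the interface text tells. Its arguments: {"type":"object","properties":{"rows":{"type":"array"},"force":{"type":"number"}},"required":["rows"]}

```bash
mkdir -p pics; ls; cat > h.py <<'E'
import numpy as np, cv2
from workcell import status, read_camera, workorder, masks_of
from scipy.spatial.transform import Rotation as R
def ray(p,u,v,T=None):
    K=np.array(p["intrinsics"]); T=np.array(p["world_from_camera"]) if T is None else T
    d=np.linalg.inv(K)@[u,v,1]; d=T[:3,:3]@[d[0],-d[1],-d[2]]
    return T[:3,3],d/np.linalg.norm(d)
def onz(p,u,v,z,T=None):
    o,d=ray(p,u,v,T); return o+d*(z-o[2])/d[2]
def proj(p,X,T=None):
    T=np.array(p["world_from_camera"]) if T is None else T
    c=T[:3,:3].T@(np.array(X)-T[:3,3]); q=np.array(p["intrinsics"])@[c[0],-c[1],-c[2]]; return q[:2]/q[2]
def wristT(s,p):
    T=np.eye(4);T[:3,:3]=R.from_rotvec(s["tcp_rot"]).as_matrix();T[:3,3]=s["tool_pos"]
    return T@np.array(p["mount"])
E
python3 - <<'E'
from h import *
s=status.read_state(); print({k:np.round(v,3) for k,v in s.items()})
for n in ["top","side","wrist"]:
    s=status.read_state();p=read_camera(n); print(n,p.keys())
    cv2.imwrite(f"pics/{n}0.png",p["color"][:,:,::-1])
    T=wristT(s,p) if n=="wrist" else np.array(p["world_from_camera"])
    print(np.round(T,3).tolist(), np.round(p["intrinsics"],1).tolist(), p.get("distortion"))
    for o in ["grinder","cap","spice_jar","salt_shaker","teaspoon","tea_light","tab_a"]:
        print(o,[(round(m["score"],2),np.round(m["bbox"]).tolist()) for m in masks_of(p,o)[:3]])
a=[cv2.imread(f"pics/{n}0.png") for n in ["top","side"]]
E
```

```text
pics
{'time': np.float64(0.0), 'q': array([ 1.156,  0.265,  1.605,  0.   ,  1.274, -0.037]), 'joint_vel': array([ 0.   ,  0.   , -0.   , -0.   , -0.   ,  0.002]), 'joint_torque': array([-0.0000e+00, -5.1511e+01, -3.6731e+01, -0.0000e+00,  1.3000e-02,
       -0.0000e+00]), 'tool_pos': array([0.249, 0.627, 0.23 ]), 'tcp_rot': array([-5.900e-01, -3.085e+00,  3.000e-03]), 'wrist_force': array([ 0.585,  0.157, -0.02 ]), 'torque': array([ 0.015, -0.001, -0.008]), 'grip_force': np.float64(0.0), 'width': np.float64(1.0)}
top dict_keys(['color', 'intrinsics', 'world_from_camera', 'shot'])
[[-0.018, 0.996, -0.083, 0.438], [-1.0, -0.019, -0.02, -0.072], [-0.022, 0.082, 0.996, 1.312], [0.0, 0.0, 0.0, 1.0]] [[529.0, 0.0, 277.4], [0.0, 529.0, 213.6], [0.0, 0.0, 1.0]] None
grinder [(0.57, [165.0, 212.0, 215.0, 259.0])]
cap [(0.75, [344.0, 219.0, 383.0, 253.0])]
spice_jar [(0.54, [227.0, 161.0, 249.0, 187.0])]
salt_shaker [(0.82, [288.0, 165.0, 308.0, 184.0])]
teaspoon [(0.55, [267.0, 219.0, 285.0, 272.0])]
tea_light [(0.53, [383.0, 173.0, 399.0, 187.0])]
tab_a [(0.47, [351.0, 237.0, 358.0, 245.0])]
[... 278 characters left out ...]
.0, 264.0, 195.0])]
cap [(0.96, [238.0, 281.0, 288.0, 318.0]), (0.67, [262.0, 294.0, 272.0, 320.0]), (0.3, [342.0, 317.0, 357.0, 342.0])]
spice_jar [(0.88, [302.0, 161.0, 323.0, 207.0])]
salt_shaker [(0.79, [316.0, 208.0, 335.0, 249.0])]
teaspoon []
tea_light [(0.8, [342.0, 317.0, 361.0, 340.0])]
tab_a [(0.73, [253.0, 279.0, 264.0, 291.0]), (0.49, [260.0, 293.0, 276.0, 318.0])]
wrist dict_keys(['color', 'intrinsics', 'mount', 'shot'])
[[0.369, -0.896, -0.247, 0.185], [0.929, 0.355, 0.099, 0.653], [-0.001, -0.267, 0.964, 0.374], [0.0, 0.0, 0.0, 1.0]] [[331.3, 0.0, 278.5], [0.0, 331.3, 203.3], [0.0, 0.0, 1.0]] None
grinder []
cap []
spice_jar []
salt_shaker []
teaspoon []
tea_light []
tab_a []
```

```bash
python3 - <<'E'
from h import *
a=cv2.imread("pics/top0.png")[130:290,150:410]; b=cv2.imread("pics/side0.png")[110:360,190:400]
a=cv2.resize(a,None,fx=3,fy=3,interpolation=cv2.INTER_CUBIC);b=cv2.resize(b,(504,600),interpolation=cv2.INTER_CUBIC)
cv2.imwrite("pics/a.png",a);cv2.imwrite("pics/b.png",b)
E
```

```text
(no output)
```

View pics/a.png

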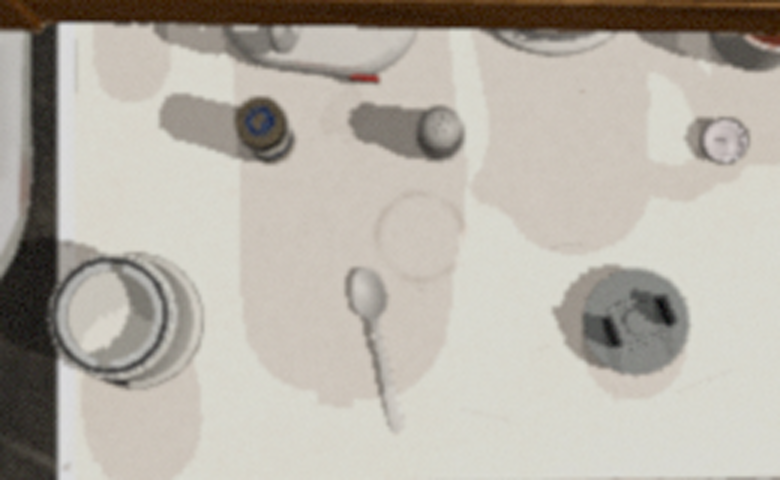

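View pics/b.png

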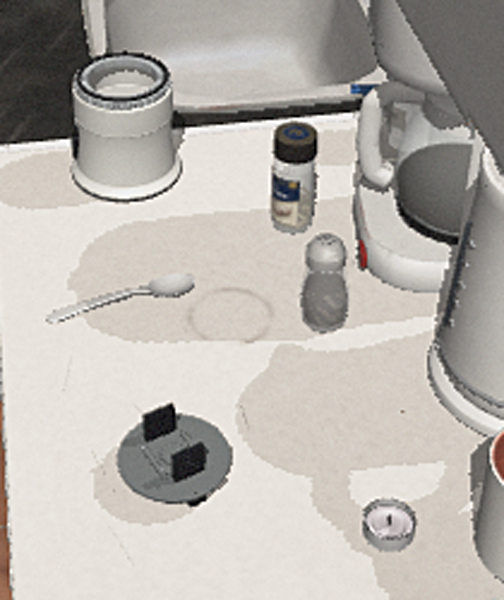

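```bash
cat >> h.py <<'E'
def tri(rs):
    A=np.zeros((3,3));b=np.zeros(3)
    for o,d in rs:
        M=np.eye(3)-np.outer(d,d);A+=M;b+=M@o
    return np.linalg.solve(A,b)
E
python3 - <<'E'
from h import *
t=read_camera("top");s=read_camera("side")
print("mouth",onz(t,187.3,234.3,.11),"cap",onz(t,362,237,.024))
# side: mouth center crop (123,82)/2.4+(190,110) ; cap flange (175,457)
sc=lambda x,y:(190+x/2.4,110+y/2.4); tc=lambda x,y:(150+x/3,130+y/3)
print("mouth tri",tri([ray(t,*tc(111,313)),ray(s,*sc(124,78))]),"cap",tri([ray(t,*tc(636,321)),ray(s,*sc(175,457))]))
for a,b in [((605,330),(187,460)),((662,308),(158,422))]:
    print("tab top",onz(t,*tc(*a),.048),tri([ray(t,*tc(*a)),ray(s,*sc(*b))]))
S=status.read_state(); print(R.from_rotvec(S["tcp_rot"]).as_matrix().round(3).tolist(),S["time"])
w=read_camera("wrist");print(np.round(w["mount"],3).tolist())
E
```

```text
mouth [0.49449101 0.15906257 0.11      ] cap [ 0.4840351  -0.24993823  0.024     ]
mouth tri [0.49525795 0.15955903 0.11073924] cap [ 0.48478957 -0.24999814  0.02398111]
tab top [ 0.47649252 -0.22187314  0.048     ] [ 0.48777164 -0.22902332 -0.00457381]
tab top [ 0.49311069 -0.26751106  0.048     ] [ 0.48209978 -0.26234277  0.07784946]
[[-0.93, 0.369, 0.0], [0.369, 0.93, -0.0], [-0.0, -0.0, -1.0]] 1.3
[[-0.0, 0.964, 0.267, 0.069], [1.0, -0.0, 0.001, 0.0], [0.001, 0.267, -0.964, -0.143], [0.0, 0.0, 0.0, 1.0]]
```

Request:
drive_tool([
  [0,0,0,-0.0287,-0.0246,0,1],
  [0,0,0,-0.0287,-0.0246,0,1],
  [0,0,0,-0.0287,-0.0246,0,1],
  [0,0,0,-0.0287,-0.0246,0,1],
  [0,0,0,-0.0287,-0.0246,0,1],
  [0,0,0,-0.0287,-0.0246,0,1],
  [0,0,0,-0.0287,-0.0246,0,1],
])

```text
time: 1.93
tool_pos: [0.3727, 0.3917, 0.2315]
tcp_rot: [0.589, 3.085, 0.001]
wrist_force: [0.5, -0.5, 0.3]
width: 0.998
grip_force: 0.0
```

Request:
drive_tool([
  [0,0,0,-0.0287,-0.0246,0,1],
  [0,0,0,-0.0287,-0.0246,0,1],
  [0,0,0,-0.0287,-0.0246,0,1],
  [0,0,0,-0.0287,-0.0246,0,1],
  [0,0,0,-0.0287,-0.0246,0,1],
  [0,0,0,-0.0287,-0.0246,0,1],
  [0,0,0,-0.0287,-0.0246,0,1],
  [0,0,0,0,0,0,1],
])

```text
time: 2.6
tool_pos: [0.4981, 0.1537, 0.2317]
tcp_rot: [0.597, 3.081, -0.004]
wrist_force: [-0.0, 0.0, 0.4]
width: 0.999
grip_force: 0.0
```

```bash
python3 - <<'E'
from h import *
s=status.read_state();w=read_camera("wrist")
print(s["tool_pos"],s["q"],s["time"]);T=wristT(s,w)
cv2.imwrite("pics/w1.png",cv2.resize(w["color"][:,:,::-1],None,fx=1.4,fy=1.4,interpolation=cv2.INTER_CUBIC))
np.savez("w1.npz",T=T,K=w["intrinsics"],c=w["color"])
print(proj(w,[.495,.1595,.11],T)*1.4)
E
```

```text
[0.49810311 0.15369391 0.23170528] [ 0.25372856 -0.02977638  1.92940053 -0.00352148  1.2403414  -0.93286814] 2.6
[397.70208133 268.08571103]
```

View pics/w1.png

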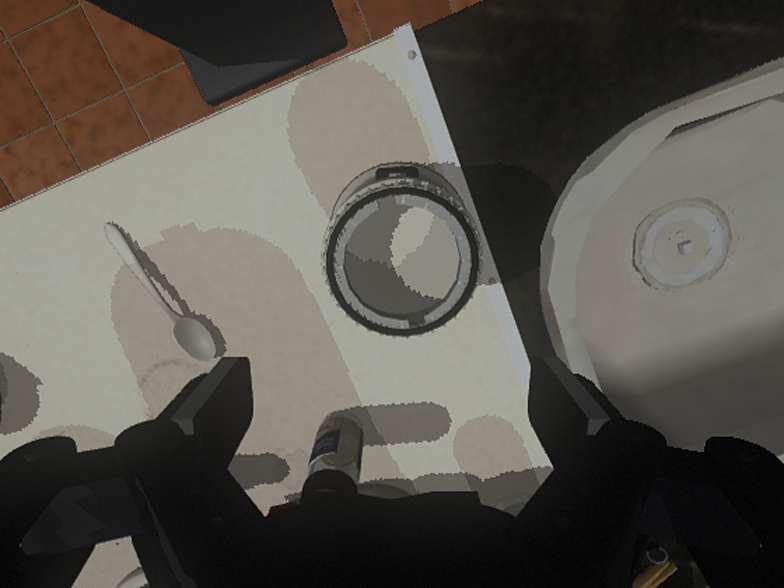

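```bash
python3 - <<'E'
from h import *
d=np.load("w1.npz");p=dict(intrinsics=d["K"]);T=d["T"]
c=np.array([.4965,.1595])
# rectified top-down 130mm window at z=.11 , 0.22mm/px ; col=world x, row=-y
n=600;g=(np.arange(n)-n/2)*.00022
X,Y=np.meshgrid(c[0]+g,c[1]-g)
P=np.stack([X,Y,np.full_like(X,.11)],-1)-T[:3,3];Q=P@T[:3,:3]
u=d["K"][0,0]*Q[...,0]/-Q[...,2]+d["K"][0,2];v=d["K"][1,1]*-Q[...,1]/-Q[...,2]+d["K"][1,2]
im=cv2.remap(np.ascontiguousarray(d["c"][:,:,::-1]),u.astype('f4'),v.astype('f4'),cv2.INTER_CUBIC)
for r in (34,44.5): cv2.circle(im,(300,300),int(r/.22),(0,0,255),1)
cv2.imwrite("pics/w1r.png",im)
E
```

```text
(no output)
```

View pics/w1r.png

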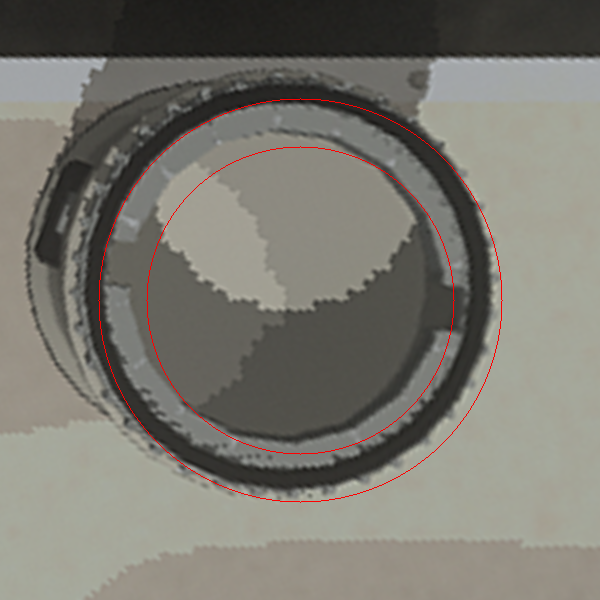

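Request:
drive_tool([
  [0,0,0,-0.0124,-0.0346,0,1],
  [0,0,0,-0.0124,-0.0346,0,1],
  [0,0,0,-0.0124,-0.0346,0,1],
  [0,0,0,-0.0124,-0.0346,0,1],
  [0,0,0,-0.0124,-0.0346,0,1],
  [0,0,0,-0.0124,-0.0346,0,1],
  [0,0,0,-0.0124,-0.0346,0,1],
  [0,0,0,-0.0124,-0.0346,0,1],
])

```text
time: 3.32
tool_pos: [0.4854, -0.1352, 0.2316]
tcp_rot: [0.588, 3.085, 0.001]
wrist_force: [0.9, 0.4, 0.1]
width: 0.998
grip_force: 0.0
```

Request:
drive_tool([
  [0,0,0,-0.0124,-0.0346,0,1],
  [0,0,0,-0.0124,-0.0346,0,1],
  [0,0,0,-0.0124,-0.0346,0,1],
  [0,0,6.9,0,0,0,1],
  [0,0,6.9,0,0,0,1],
  [0,0,6.9,0,0,0,1],
  [0,0,6.9,0,0,0,1],
  [0,0,6.9,0,0,0,1],
])

```text
time: 3.98
tool_pos: [0.4822, -0.2439, 0.2312]
tcp_rot: [-1.486, -2.768, -0.001]
wrist_force: [0.2, 0.6, -0.8]
width: 0.999
grip_force: 0.0
```

Request:
drive_tool([
  [0,0,6.9,0,0,0,1],
  [0,0,6.9,0,0,0,1],
  [0,0,6.9,0,0,0,1],
  [0,0,6.9,0,0,0,1],
  [0,0,6.9,0,0,0,1],
  [0,0,6.9,0,0,0,1],
  [0,0,6.9,0,0,0,1],
  [0,0,6.9,0,0,0,1],
])

```text
time: 4.65
tool_pos: [0.4823, -0.2436, 0.2313]
tcp_rot: [-2.598, -1.765, -0.001]
wrist_force: [0.3, -0.4, -0.4]
width: 0.996
grip_force: 0.0
```

Request:
drive_tool([
  [0,0,6.9,0,0,0,1],
  [0,0,6.9,0,0,0,1],
  [0,0,6.9,0,0,0,1],
  [0,0,6.9,0,0,0,1],
  [0,0,6.9,0,0,0,1],
  [0,0,6.9,0,0,0,1],
  [0,0,6.9,0,0,0,1],
  [0,0,0,0,0,0,1],
])

```text
time: 5.32
tool_pos: [0.4822, -0.2437, 0.2313]
tcp_rot: [-3.092, -0.552, -0.0]
wrist_force: [-0.8, -0.2, -0.1]
width: 1.0
grip_force: 0.0
```

```bash
cat >> h.py <<'E'
def rect(w,T,c,z,name,half=.06,n=600):
    K=np.array(w["intrinsics"]);g=(np.arange(n)-n/2)*2*half/n
    X,Y=np.meshgrid(c[0]+g,c[1]-g)
    Q=(np.stack([X,Y,np.full_like(X,z)],-1)-T[:3,3])@T[:3,:3]
    u=-K[0,0]*Q[...,0]/Q[...,2]+K[0,2];v=K[1,1]*Q[...,1]/Q[...,2]+K[1,2]
    im=cv2.remap(np.ascontiguousarray(w["color"][:,:,::-1]),u.astype('f4'),v.astype('f4'),cv2.INTER_CUBIC)
    cv2.imwrite(name,im);return im
E
python3 - <<'E'
from h import *
s=status.read_state();w=read_camera("wrist")
M=R.from_rotvec(s["tcp_rot"]).as_matrix();print(s["tool_pos"],s["q"],s["time"],"xang",np.degrees(np.arctan2(M[1,0],M[0,0])));T=wristT(s,w)
np.savez("w2.npz",T=T,K=w["intrinsics"],c=w["color"])
a=rect(w,T,(.4845,-.25),.024,"pics/w2a.png",n=400); b=rect(w,T,(.4845,-.25),.052,"pics/w2b.png",n=400)
cv2.imwrite("pics/w2.png",np.hstack([a,b]))
E
```

```text
[ 0.48224405 -0.24370909  0.23129428] [-5.14371571e-01  8.98357157e-03  1.89178939e+00  5.61064825e-04
  1.24097729e+00  7.02690707e-01] 5.3167 xang 20.25705024978613
```

View pics/w2.png

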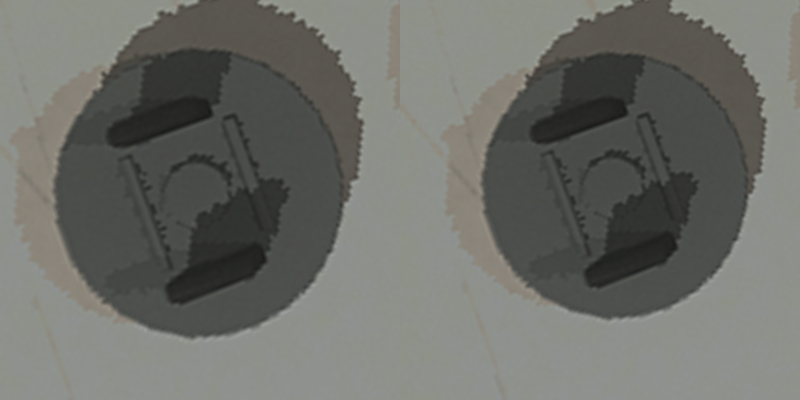

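Request:
drive_tool([
  [0,0,0,0.0011,0.005,0.03,1],
  [0,0,0,0,0,0.04,1],
  [0,0,0,0,0,0.04,1],
  [0,0,0,0,0,0.03,1],
  [0,0,0,0,0,0.02,1],
  [0,0,0,0,0,0.01,1],
  [0,0,0,0,0,0,1],
  [0,0,0,0,0,0,1],
], force=25)

```text
time: 6.03
tool_pos: [0.485, -0.2492, 0.0616]
tcp_rot: [-3.092, -0.558, -0.0]
wrist_force: [0.4, 0.1, 0.9]
width: 1.003
grip_force: 0.0
```

```bash
python3 - <<'E'
from h import *
s=status.read_state();w=read_camera("wrist");T=wristT(s,w);print(s["tool_pos"],s["wrist_force"])
a=rect(w,T,(.485,-.248),.052,"pics/w3a.png",n=400);
b=cv2.resize(w["color"][:,:,::-1],(533,400)); b=b[:, 66:466]
cv2.imwrite("pics/w3.png",np.hstack([a,b]))
E
```

```text
[ 0.48501793 -0.24916979  0.06163963] [0.41907911 0.08788016 0.92724641]
```

View pics/w3.png

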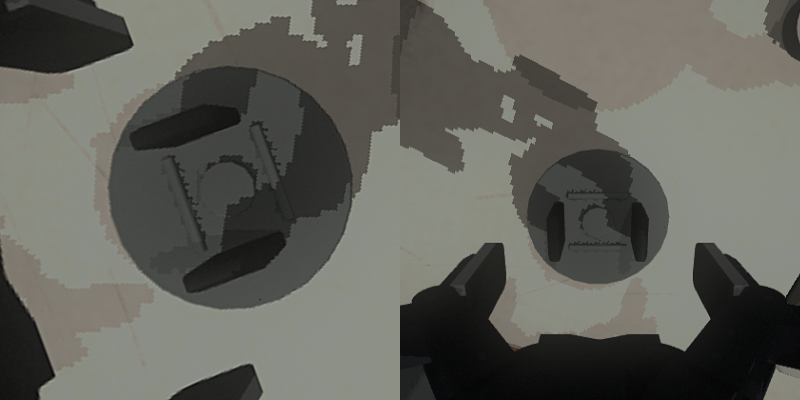

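Request:
drive_tool([
  [0,0,0,-0.0002,-0.0014,0.015,1],
  [0,0,0,0,0,0.013,1],
  [0,0,0,0,0,0.0065,1],
  [0,0,0,0,0,0,0.75],
  [0,0,0,0,0,0,0.6],
  [0,0,0,0,0,0,0.5],
  [0,0,0,0,0,0,0.4],
  [0,0,0,0,0,0,0.3],
], force=30)

```text
time: 6.75
tool_pos: [0.4852, -0.2487, 0.0293]
tcp_rot: [3.091, 0.555, 0.003]
wrist_force: [-2.3, 1.7, 9.1]
width: 0.462
grip_force: 30.6
```

Request:
drive_tool([
  [0,0,0,0,0,0,0.3],
  [0,0,0,0,0,0,0.3],
  [0,0,0,0,0,0,0.3],
])

```text
time: 7.0
tool_pos: [0.4852, -0.2487, 0.0293]
tcp_rot: [3.091, 0.555, 0.003]
wrist_force: [-2.7, 2.0, 9.8]
width: 0.46
grip_force: 30.5
```

Request:
drive_tool([
  [0,0,0,0,0,0,0.6],
  [0,0,0,0,0,0,0.72],
  [0,0,0,0,0,0,0.72],
  [0,0,0,0,0,0.003,0.72],
  [0,0,0,0,0,0.002,0.72],
  [0,0,0,0,0,0,0.72],
  [0,0,0,0,0,0,0.72],
])

```text
time: 7.58
tool_pos: [0.4835, -0.2479, 0.0212]
tcp_rot: [-3.092, -0.555, 0.001]
wrist_force: [0.0, -0.8, 0.2]
width: 0.723
grip_force: 0.0
```

Request:
drive_tool([
  [0,0,0,0,0,0,0.64],
  [0,0,0,0,0,0,0.64],
  [0,0,0,0,0,0,0.64],
])

```text
time: 7.83
tool_pos: [0.484, -0.2481, 0.0218]
tcp_rot: [3.092, 0.555, 0.0]
wrist_force: [0.4, -0.4, 0.3]
width: 0.639
grip_force: 0.0
```

Request:
drive_tool([
  [0,0,0,0,0,0,0.6],
  [0,0,0,0,0,0,0.55],
  [0,0,0,0,0,0,0.5],
  [0,0,0,0,0,0,0.45],
  [0,0,0,0,0,0,0.4],
  [0,0,0,0,0,0,0.4],
], force=30)

```text
time: 8.33
tool_pos: [0.4843, -0.2482, 0.0232]
tcp_rot: [3.092, 0.555, 0.001]
wrist_force: [-2.7, 2.3, 10.6]
width: 0.472
grip_force: 30.3
```

Request:
drive_tool([
  [0,0,0,0,0,-0.005,0.4],
  [0,0,0,0,0,-0.02,0.4],
  [0,0,0,0,0,-0.035,0.4],
  [0,0,0,0,0,-0.035,0.4],
  [0,0,0,0,0,-0.035,0.4],
  [0,0,5.66,0,0,-0.025,0.4],
  [0,0,5.66,0,0,0,0.4],
  [0,0,5.66,0,0,0,0.4],
])

```text
time: 9.0
tool_pos: [0.4855, -0.2489, 0.1797]
tcp_rot: [3.138, 0.085, 0.007]
wrist_force: [0.1, -0.3, -2.2]
width: 0.467
grip_force: 31.7
```

Request:
drive_tool([
  [0,0,5.66,0,0,0,0.4],
  [0,0,5.66,0,0,0,0.4],
  [0,0,0,-0.003,-0.015,0,0.4],
  [0,0,0,-0.0058,-0.0313,0,0.4],
  [0,0,0,-0.0058,-0.0313,0,0.4],
  [0,0,0,-0.0058,-0.0313,0,0.4],
  [0,0,0,-0.0058,-0.0313,0,0.4],
  [0,0,0,-0.0058,-0.0313,0,0.4],
])

```text
time: 9.67
tool_pos: [0.4749, -0.0716, 0.1764]
tcp_rot: [-3.134, 0.215, 0.001]
wrist_force: [0.8, 0.6, -0.7]
width: 0.464
grip_force: 31.7
```

Request:
drive_tool([
  [0,0,0,-0.0058,-0.0313,0,0.4],
  [0,0,0,-0.0058,-0.0313,0,0.4],
  [0,0,0,-0.0058,-0.0313,0,0.4],
  [0,0,0,-0.0058,-0.0313,0,0.4],
  [0,0,0,-0.003,-0.015,0,0.4],
  [0,0,0,0,0,0,0.4],
  [0,0,0,0,0,0,0.4],
])

```text
time: 10.25
tool_pos: [0.4685, 0.0697, 0.1764]
tcp_rot: [3.134, -0.211, -0.001]
wrist_force: [0.2, -0.3, -1.0]
width: 0.464
grip_force: 31.7
```

```bash
python3 - <<'E'
from h import *
s=status.read_state();w=read_camera("wrist");T=wristT(s,w);M=R.from_rotvec(s["tcp_rot"]).as_matrix()
print(s["tool_pos"],s["q"],s["time"],"xang",np.degrees(np.arctan2(M[1,0],M[0,0])),s["width"],M[:,2])
np.savez("w4.npz",T=T,K=w["intrinsics"],c=w["color"])
a=rect(w,T,(.494,.161),.11,"pics/w4a.png",n=400);
b=cv2.resize(w["color"][:,:,::-1],(533,400)); b=b[:, 66:466]
cv2.imwrite("pics/w4.png",np.hstack([a,b]))
E
```

```text
[0.46854683 0.0696918  0.1764364 ] [ 9.52527857e-02 -7.90204441e-02  2.08129803e+00 -2.75540710e-04
  1.14004324e+00  1.80061032e+00] 10.25 xang -7.7031996357276284 0.4637909904898743 [-7.01044093e-04 -3.18489713e-04 -9.99999704e-01]
```

View pics/w4.png

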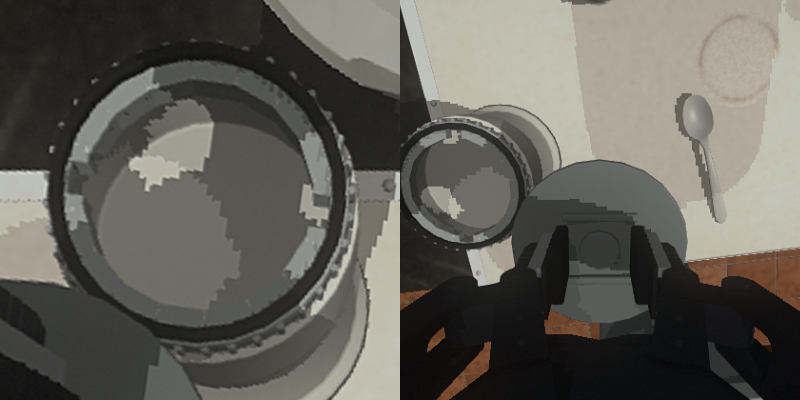

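```bash
python3 - <<'E'
from h import *
out=[]
for f in ("w1.npz","w4.npz"):
    d=np.load(f);T=d["T"];K=d["K"];c=(.4933,.1618)
    for z in (.11,):
      for a0 in (-38,142):
        a=np.radians(a0+np.arange(780)/13.);r=np.linspace(.046,.030,140)
        A,RR=np.meshgrid(a,r)
        Q=(np.stack([c[0]+RR*np.cos(A),c[1]+RR*np.sin(A),np.full_like(A,z)],-1)-T[:3,3])@T[:3,:3]
        u=-K[0,0]*Q[...,0]/Q[...,2]+K[0,2];v=K[1,1]*Q[...,1]/Q[...,2]+K[1,2]
        im=cv2.remap(np.ascontiguousarray(d["c"][:,:,::-1]),u.astype('f4'),v.astype('f4'),cv2.INTER_CUBIC)
        for k in range(0,60,10): cv2.line(im,(k*13,0),(k*13,12),(0,0,255),1)
        cv2.line(im,(390,0),(390,15),(0,255,0),1)
        cv2.line(im,(0,int((46-34)/16*140)),(20,int((46-34)/16*140)),(0,255,0),1)
        out.append(im)
cv2.imwrite("pics/pol.png",np.vstack(out))
E
```

```text
(no output)
```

View pics/pol.png

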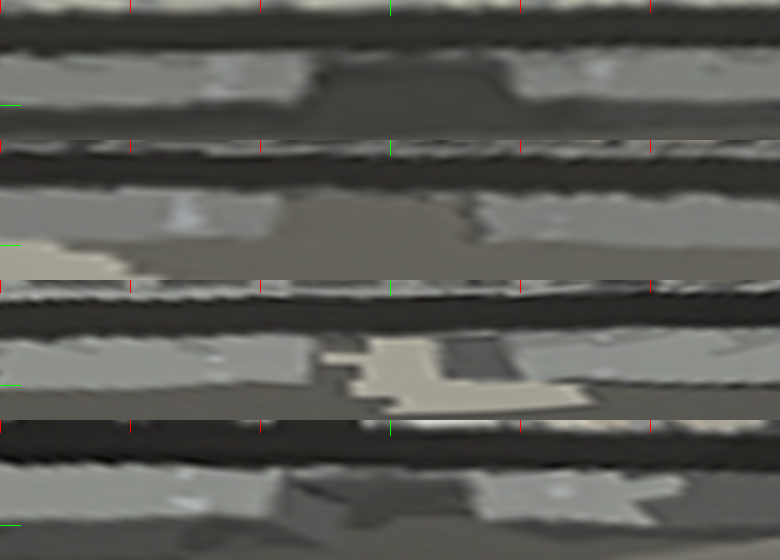

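Request:
drive_tool([
  [0,0,0,0.003,-0.0238,0,0.4],
  [0,0,0,0.003,-0.0238,0,0.4],
  [0,0,0,0.003,-0.0238,0,0.4],
  [0,0,0,0.003,-0.0238,0,0.4],
  [0,0,0,0,0,0.01,0.4],
  [0,0,0,0,0,0.01,0.4],
  [0,0,0,0,0,0,0.4],
  [0,0,0,0,0,0,0.4],
])

```text
time: 10.97
tool_pos: [0.493, 0.1596, 0.1551]
tcp_rot: [3.132, -0.219, -0.005]
wrist_force: [0.3, -0.0, -1.4]
width: 0.46
grip_force: 31.7
```

```bash
cat > st.py <<'E'
from h import *
s=status.read_state();M=R.from_rotvec(s["tcp_rot"]).as_matrix()
d=np.array([.4933,.1625,0])-s["tool_pos"]
print(s["time"],s["tool_pos"].round(4),"xang",round(np.degrees(np.arctan2(M[1,0],M[0,0])),2),"tool delta mm",(M.T@d*1000).round(1)[:2],"F",np.round(s["wrist_force"],1),"Ftool",(M.T@s["wrist_force"]).round(1),"tq",np.round(s["torque"],2),round(s["width"],3),"tilt",M[:2,2].round(4))
E
python3 st.py
```

```text
10.9667 [0.493  0.1596 0.1551] xang -8.02 tool delta mm [ 0.4 -3.2] F [ 0.3 -0.  -1.4] Ftool [0.3 0.  1.4] tq [-0.04 -0.    0.01] 0.46 tilt [-0.0036 -0.0015]
```

Request:
drive_tool([
  [0,0,0,0,0,0,0.4],
  [0,0,0,0,0,0,0.4],
])

```text
time: 11.13
tool_pos: [0.4945, 0.1604, 0.157]
tcp_rot: [3.134, -0.22, 0.0]
wrist_force: [0.0, -0.1, -1.7]
width: 0.464
grip_force: 31.7
```

```bash
python3 st.py
```

```text
11.1333 [0.4945 0.1604 0.157 ] xang -8.02 tool delta mm [-1.5 -1.9] F [ 0.  -0.1 -1.7] Ftool [0.  0.1 1.7] tq [ 0.04 -0.05 -0.01] 0.464 tilt [ 0.0003 -0.0001]
```

Request:
drive_tool([
  [0,0,-0.3,-0.0015,-0.0019,0.007,0.4],
  [0,0,0,0,0,0.01,0.4],
  [0,0,0,0,0,0.007,0.4],
  [0,0,0,0,0,0.003,0.4],
  [0,0,0,0,0,0,0.4],
  [0,0,0,0,0,0,0.4],
  [0,0,0,0,0,0,0.4],
])

```text
time: 11.72
tool_pos: [0.4933, 0.1635, 0.1299]
tcp_rot: [-3.135, 0.209, -0.0]
wrist_force: [-0.5, -0.5, -1.0]
width: 0.463
grip_force: 31.7
```

```bash
python3 st.py
```

```text
11.7167 [0.4933 0.1635 0.1299] xang -7.64 tool delta mm [0.1 1. ] F [-0.5 -0.5 -1. ] Ftool [-0.4  0.6  1. ] tq [ 0.01 -0.01  0.02] 0.463 tilt [0.0002 0.    ]
```

Request:
drive_tool([
  [0,0,0,0,0.0007,0.001,0.4],
  [0,0,0,0,0,0.001,0.4],
  [0,0,0,0,0,0.001,0.4],
  [0,0,0,0,0,0.001,0.4],
  [0,0,0,0,0,0.001,0.4],
  [0,0,0,0,0,0.001,0.4],
  [0,0,0,0,0,0,0.4],
  [0,0,0,0,0,0,0.4],
])

```text
time: 12.38
tool_pos: [0.493, 0.1627, 0.1237]
tcp_rot: [3.135, -0.209, -0.0]
wrist_force: [-0.4, 0.5, -0.9]
width: 0.465
grip_force: 31.7
```

```bash
python3 st.py
```

```text
12.3833 [0.493  0.1627 0.1237] xang -7.65 tool delta mm [0.4 0.1] F [-0.4  0.5 -0.9] Ftool [-0.5 -0.4  0.9] tq [-0.02  0.01  0.04] 0.465 tilt [-0.0002 -0.0001]
```

Request:
drive_tool([
  [0,0,0,0,0,0.001,0.4],
  [0,0,0,0,0,0.001,0.4],
  [0,0,0,0,0,0.001,0.4],
  [0,0,0,0,0,0.001,0.4],
  [0,0,0,0,0,0,0.4],
  [0,0,0,0,0,0,0.4],
])

```text
time: 12.88
tool_pos: [0.493, 0.1627, 0.1197]
tcp_rot: [3.134, -0.209, -0.0]
wrist_force: [0.3, 0.0, -0.7]
width: 0.462
grip_force: 31.7
```

```bash
python3 st.py
```

```text
12.8833 [0.493  0.1627 0.1197] xang -7.65 tool delta mm [0.3 0.1] F [ 0.3  0.  -0.7] Ftool [ 0.3 -0.1  0.7] tq [ 0.05  0.02 -0.06] 0.462 tilt [-0.0002 -0.0001]
```

Request:
drive_tool([
  [0,0,0,0,0,0.001,0.4],
  [0,0,0,0,0,0.001,0.4],
  [0,0,0,0,0,0.001,0.4],
  [0,0,0,0,0,0.001,0.4],
  [0,0,0,0,0,0,0.4],
  [0,0,0,0,0,0,0.4],
])

```text
time: 13.38
tool_pos: [0.4931, 0.1627, 0.1161]
tcp_rot: [3.135, -0.209, 0.0]
wrist_force: [-1.3, -0.0, 2.3]
width: 0.467
grip_force: 32.5
```

```bash
python3 st.py
```

```text
13.3833 [0.4931 0.1627 0.1161] xang -7.64 tool delta mm [0.2 0.2] F [-1.3 -0.   2.3] Ftool [-1.3  0.2 -2.3] tq [-0.15  0.2  -0.  ] 0.467 tilt [ 0. -0.]
```

Seal contact (about 3 N incl. weight). Press on in small steps.

Request:
drive_tool([
  [0,0,0,0,0,0.001,0.4],
  [0,0,0,0,0,0.001,0.4],
  [0,0,0,0,0,0.001,0.4],
  [0,0,0,0,0,0,0.4],
  [0,0,0,0,0,0,0.4],
])

```text
time: 13.8
tool_pos: [0.4932, 0.1627, 0.1136]
tcp_rot: [-3.135, 0.209, -0.0]
wrist_force: [-2.3, -1.1, 7.3]
width: 0.464
grip_force: 33.7
```

```bash
python3 st.py
```

```text
13.8 [0.4932 0.1627 0.1136] xang -7.64 tool delta mm [0.1 0.2] F [-2.3 -1.1  7.3] Ftool [-2.1  1.4 -7.3] tq [-0.22  0.52 -0.01] 0.464 tilt [0.0002 0.    ]
```

Request:
drive_tool([
  [0,0,0,0,0,0.0008,0.4],
  [0,0,0,0,0,0.0007,0.4],
  [0,0,0,0,0,0,0.4],
  [0,0,0,0,0,0,0.4],
])

```text
time: 14.13
tool_pos: [0.4933, 0.1627, 0.1133]
tcp_rot: [3.135, -0.209, 0.0]
wrist_force: [-6.1, -2.9, 13.8]
width: 0.464
grip_force: 35.4
```

```bash
python3 st.py
```

```text
14.1333 [0.4933 0.1627 0.1133] xang -7.64 tool delta mm [0.  0.2] F [-6.1 -2.9 13.8] Ftool [ -5.7   3.7 -13.8] tq [-0.36  1.08  0.09] 0.464 tilt [ 0.0003 -0.    ]
```

Request:
drive_tool([
  [0,0,0,0,0,0.0005,0.47],
  [0,0,0,0,0,0,0.48],
  [0,0,0,0,0,0,0.48],
], force=20)

```text
time: 14.38
tool_pos: [0.4934, 0.1628, 0.1128]
tcp_rot: [-3.135, 0.209, -0.001]
wrist_force: [-6.4, -1.7, 13.5]
width: 0.483
grip_force: 16.6
```

```bash
python3 st.py
```

```text
14.3833 [0.4934 0.1628 0.1128] xang -7.64 tool delta mm [-0.2  0.3] F [-6.4 -1.7 13.5] Ftool [ -6.1   2.6 -13.5] tq [-0.32  1.01  0.01] 0.483 tilt [0.0006 0.0001]
```

Request:
drive_tool([
  [0,0,0,0,0,0.0007,0.49],
  [0,0,0,0,0,0.0005,0.495],
  [0,0,0,0,0,0,0.495],
])

```text
time: 14.63
tool_pos: [0.4936, 0.163, 0.1121]
tcp_rot: [-3.134, 0.21, -0.001]
wrist_force: [-7.1, -1.5, 17.3]
width: 0.499
grip_force: 11.2
```

```bash
python3 st.py
```

```text
14.6333 [0.4936 0.163  0.1121] xang -7.66 tool delta mm [-0.3  0.6] F [-7.1 -1.5 17.3] Ftool [ -6.8   2.4 -17.3] tq [-0.34  1.22 -0.06] 0.499 tilt [0.0008 0.0005]
```

Request:
drive_tool([
  [0,0,0,0,0,0.0002,0.505],
  [0,0,0,0,0,0.0002,0.515],
  [0,0,0,0,0,0.0002,0.52],
  [0,0,0,0,0,0,0.52],
])

```text
time: 14.97
tool_pos: [0.4938, 0.1638, 0.1118]
tcp_rot: [-3.133, 0.21, -0.002]
wrist_force: [-7.7, 0.1, 17.4]
width: 0.52
grip_force: 11.3
```

```bash
python3 st.py
```

```text
14.9667 [0.4938 0.1638 0.1118] xang -7.66 tool delta mm [-0.4  1.5] F [-7.7  0.1 17.4] Ftool [ -7.7   0.9 -17.4] tq [-0.02  1.2  -0.  ] 0.52 tilt [0.0014 0.0018]
```

Request:
drive_tool([
  [0,0,0,0,0.0003,0.0003,0.535],
  [0,0,0,0,0.0003,0.0003,0.55],
  [0,0,0,0,0,0.0003,0.56],
  [0,0,0,0,0,0,0.56],
])

```text
time: 15.3
tool_pos: [0.4942, 0.1643, 0.1113]
tcp_rot: [-3.13, 0.21, -0.004]
wrist_force: [-8.0, 5.0, 16.9]
width: 0.562
grip_force: 11.7
```

```bash
python3 st.py
```

```text
15.3 [0.4942 0.1643 0.1113] xang -7.69 tool delta mm [-0.9  2.4] F [-8.   5.  16.9] Ftool [ -8.6  -4.  -16.9] tq [ 0.43  1.16 -0.06] 0.562 tilt [0.0027 0.004 ]
```

Request:
drive_tool([
  [0,0,0,0,0.0006,0.0003,0.58],
  [0,0,0,0,0.0004,0.0003,0.6],
  [0,0,0,0,0,0.0003,0.62],
  [0,0,0,0,0,0.0002,0.64],
  [0,0,0,0,0,0,0.64],
  [0,0,0,0,0,0,0.64],
])

```text
time: 15.8
tool_pos: [0.495, 0.1635, 0.1101]
tcp_rot: [-3.13, 0.21, -0.007]
wrist_force: [-3.1, 6.0, 13.6]
width: 0.642
grip_force: 7.5
```

```bash
python3 st.py
```

```text
15.8 [0.495  0.1635 0.1101] xang -7.7 tool delta mm [-2.   1.8] F [-3.1  6.  13.6] Ftool [ -3.9  -5.6 -13.6] tq [ 0.6   0.68 -0.1 ] 0.642 tilt [0.0048 0.0044]
```

Request:
drive_tool([
  [0,0,0,0,0,-0.002,0.64],
  [0,0,0,0,0,-0.002,0.65],
  [0,0,0,0,0,-0.002,0.68],
  [0,0,0,0,0,-0.002,0.7],
  [0,0,0,0,0,0,0.7],
])

```text
time: 16.22
tool_pos: [0.4928, 0.1609, 0.1148]
tcp_rot: [3.134, -0.21, -0.0]
wrist_force: [0.2, 0.7, -0.9]
width: 0.7
grip_force: 0.0
```

```bash
python3 st.py
```

```text
16.2167 [0.4928 0.1609 0.1148] xang -7.65 tool delta mm [ 0.3 -1.7] F [ 0.2  0.7 -0.9] Ftool [ 0.1 -0.7  0.9] tq [-0.02 -0.03  0.02] 0.7 tilt [-0.0002 -0.0002]
```

Request:
drive_tool([
  [0,0,0,0,-0.0017,-0.002,0.8],
  [0,0,0,0,0,-0.003,0.9],
  [0,0,0,0,0,-0.005,1],
  [0,0,0,0,0,-0.03,1],
  [0,0,0,0,0,-0.04,1],
  [0,0,0,0,0,-0.035,1],
  [0,0,0,0,0,0,1],
  [0,0,0,0,0,0,1],
])

```text
time: 16.88
tool_pos: [0.4953, 0.1634, 0.2338]
tcp_rot: [-3.132, 0.209, -0.011]
wrist_force: [0.2, 0.3, -1.1]
width: 1.002
grip_force: 0.0
```

```bash
python3 st.py; python3 - <<'E'
from h import *
s=status.read_state();w=read_camera("wrist");T=wristT(s,w)
a=rect(w,T,(.4933,.1625),.115,"pics/w5a.png",n=400)
p=read_camera("side");c=p["color"][125:205,200:280,::-1];c=cv2.resize(c,(400,400),interpolation=cv2.INTER_CUBIC)
cv2.imwrite("pics/w5.png",np.hstack([a,c]))
for z in (.114,.115,.117): print(z,proj(p,[.4933,.1625,z]),[proj(p,[.4933+.0435*np.cos(t),.1625+.0435*np.sin(t),z]).round(1).tolist() for t in np.radians([0,90,180,270])])
E
```

```text
16.8833 [0.4953 0.1634 0.2338] xang -7.65 tool delta mm [-3.4  1.8] F [ 0.2  0.3 -1.1] Ftool [ 0.2 -0.4  1.1] tq [-0.01  0.01 -0.02] 1.002 tilt [0.0069 0.0019]
0.114 [240.25447221 140.74507911] [[258.8, 139.1], [238.3, 131.3], [221.5, 142.4], [242.4, 150.7]]
0.115 [240.23485686 140.37516627] [[258.8, 138.7], [238.2, 131.0], [221.5, 142.0], [242.3, 150.3]]
0.117 [240.19556722 139.63422933] [[258.8, 138.0], [238.2, 130.2], [221.5, 141.3], [242.3, 149.6]]
```

View pics/w5.png

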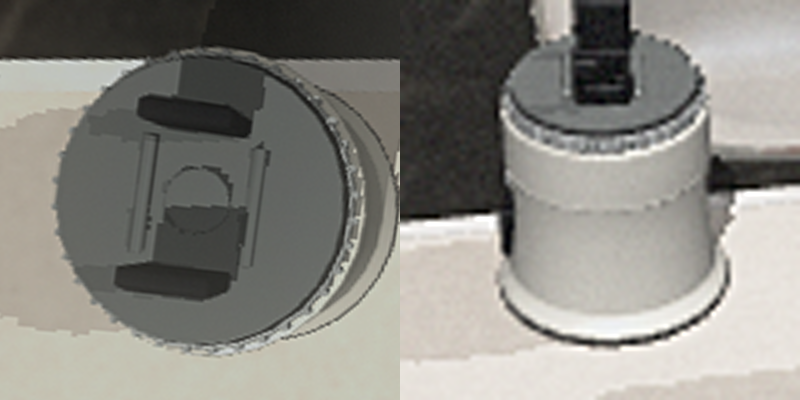

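```bash
python3 st.py; python3 - <<'E'
from h import *
s=status.read_state();w=read_camera("wrist");T=wristT(s,w);K=np.array(w["intrinsics"])
def cap(T,K,col,c,th,z,n=400,h=.045):
    g=(np.arange(n)-n/2)*2*h/n;X,Y=np.meshgrid(g,-g);t=np.radians(th)
    P=np.stack([c[0]+X*np.cos(t)-Y*np.sin(t),c[1]+X*np.sin(t)+Y*np.cos(t),np.full_like(X,z)],-1)
    Q=(P-T[:3,3])@T[:3,:3];u=-K[0,0]*Q[...,0]/Q[...,2]+K[0,2];v=K[1,1]*Q[...,1]/Q[...,2]+K[1,2]
    return cv2.remap(np.ascontiguousarray(col[:,:,::-1]),u.astype('f4'),v.astype('f4'),cv2.INTER_CUBIC)
a=cap(T,K,w["color"],(.4933,.1625),-7.65,.143)
d=np.load("w2.npz");b=cap(d["T"],d["K"],d["c"],(.4843,-.248),20.3,.052)
for i in (a,b):
    pr=i.mean(2)[:,185:215].mean(1); dk=np.where(pr<45)[0]*.225
    print(dk.min() if len(dk) else 0,dk.max() if len(dk) else 0,pr[::20].round())
    for m in (-26,-21,21,26): y=int(200+m/.225);cv2.line(i,(100,y),(130,y),(0,0,255),1)
cv2.imwrite("pics/fin.png",np.hstack([a,b]))
E
```

```text
16.9833 [0.4927 0.1627 0.2296] xang -7.65 tool delta mm [0.8 0. ] F [-0.2 -0.2 -1. ] Ftool [-0.2  0.3  1. ] tq [ 0.02  0.02 -0.01] 1.004 tilt [-0.0005 -0.0002]
0.0 70.875 [ 37.  45.  62.  62.  59.  37.  62.  97.  96.  96.  97.  72.  64.  67.
  53.  49. 103. 106. 106. 189.]
17.55 70.875 [101.  69.  70.  63.  41.  39.  76.  73.  60.  74.  74.  74.  61.  46.
  37.  39.  84.  78.  79. 144.]
```

View pics/fin.png

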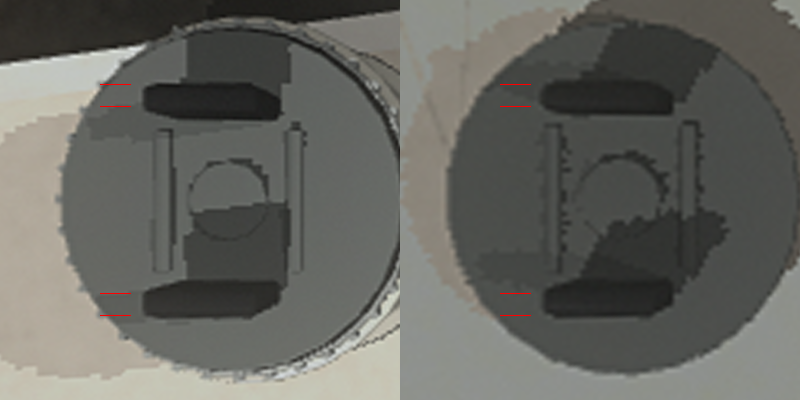

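```bash
python3 -c "
from h import *
print(workorder.finish_job())"
```

```text
the job is handed in; nothing more can be done
None
```

The cap is on the grinder and looks level and fully down, and the job is handed in. In the last picture both tabs stand fully sprung out, which they can only do with the tongues under the rim, so it should be locked. I did not tug it to test. It took about 17 s of the 64, the wrist force peaked near 20 N, and the other things were not touched.

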